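# Turn a heel sole over and clamp it for cementing

### The job

The heel sole waits tread-up on the wooden block. Turn it over and lay it squarely on the raised bed of the metal jig, leather-lined recess upward and straight end towards the fixed stop; then push the jig's slide in until it holds the sole by its rounded end snugly against the stop. The slotted holder is there to stand the sole in while you change your grip; leave the jar, brush and tape roll where they are.

Things in the scene. Friction and masses are not known exactly. Their poses are not given: they have to be found in the camera images.
- sole: Loose cork plate 150 (x) x 60 (y) x 14 mm (z), 0.11 kg. Square end at x = -75 mm; other end a half circle, radius 30, tip at x = +75; sides parallel from x = -75 to +45. Origin: centre of the recessed, leather-lined, rimmed face; z points through the plate to the ribbed tread at z = +14 mm. Starts z up (recess underneath), must finish z down. Its sides overhang the block.
- recess (a point): Same point as the sole's origin: centre of its recessed face.
- sole_straight (a point): Middle of the sole's straight end, at half thickness.
- sole_round (a point): Tip of the sole's rounded end, at half thickness.
- stand: Fixed wooden block on which the sole starts: foot 100 x 90 mm and 10 mm high, carrying a bar 110 (x) x 40 (y) mm with its top 36 mm above the table. Origin: centre of its underside; the sole lies along its x, centred to a few mm.
- holder: Fixed plywood holder, foot 110 (x) x 80 (y) x 8 mm, with two upright cheeks 100 long (x), 14 mm thick, top 45 mm above the table. The slot between them runs along x, 22 mm wide (y), open at both ends, 37 mm deep. The sole can stand in it on its straight end. Origin: centre of its underside.
- slot_floor (a point): Centre of the slot's floor, 8 mm above the table; axes as the holder.
- jig: Fixed metal jig, base 300 (x = -210 to +90) x 90 (y) x 12 mm. Origin: on its underside, below the bed centre. Raised bed from x = -50 to +60, 40 mm wide, top at z = 36 mm. Fixed stop at the +x end: upright plate 70 mm wide, its face at x = +75 mm, top at z = 52 mm. The slide comes from the -x end, between two low rails 20 mm high.
- bed (a point): Centre of the bed's top, 36 mm above the table; axes as the jig. A clamped sole is centred here, its straight end at x = +75 mm and its rounded tip at x = -75 mm.
- slide (a joint): Travel of the jig's slide in m along the jig's +x: 0 = fully open (its face at jig x = -138 mm), growing as it is pushed in; the sole is held at about 0.063; end of travel 0.078. It stays where it is left; pushing takes about 3 N.
- slide_face (a point): Centre of the slide's front face that meets the sole, 40 mm wide, 43 mm above the table (jaw from 33 to 52 mm); axes as the jig; moves with the slide.
- slide_tab (a point): On the back (-x) face of the slide's upright push tab, 10 mm below its top; tab 40 mm wide (y), 12 mm thick (x), from 33 to 70 mm above the table, its back face 40 mm behind the slide's front face. Moves with the slide.
- jar: Bystander: closed jar 64 mm wide, 85 mm high. Origin: centre of its underside.
- brush: Bystander: brush 190 mm long, lying. Origin: underside.
- tape: Bystander: roll of tape lying flat, 90 mm across, 24 mm high. Origin: centre of its underside.
Mind the look-alikes: they are no part of the job. Leave any blue or orange look-alike of the sole alone.

How it is judged:
On the way:
1. the sole lies flat on the jig's bed, recess up, straight end towards the fixed stop (before the slide is closed on it) (z of recess in the frame of bed between 0.011 and 0.017 m and z of sole_straight in the frame of bed between 0.003 and 0.011 m and z of sole_round in the frame of bed between 0.003 and 0.011 m and y of sole in the frame of bed between -0.018 and 0.018 m and x of sole in the frame of bed between -0.06 and 0.01 m and value of joint slide below 0.055 m), for 0.2 s.
At the end, for the whole second after the job is handed in: The sole lies flat on the bed with its recess up (faces within 3 to 4 mm of their lying height), its straight end within about 4 mm of the fixed stop's face, both ends within 10 mm of the jig's centre line, the slide's face within 3 to 4 mm of the rounded tip, the sole at rest (z of recess in the frame of bed between 0.011 and 0.017 m and z of sole_straight in the frame of bed between 0.003 and 0.011 m and z of sole_round in the frame of bed between 0.003 and 0.011 m and x of sole_straight in the frame of bed between 0.07 and 0.079 m and y of sole_straight in the frame of bed between -0.01 and 0.01 m and y of sole_round in the frame of bed between -0.01 and 0.01 m and x of sole_round in the frame of slide_face between -0.003 and 0.004 m and linear speed of sole below 0.02 m/s); the robot touches nothing.
It fails at once if the jar, the brush or the tape roll is shifted by more than 30 mm (distance of any of jar, brush, tape from where it was at the start of the episode above 0.03 m).
It also fails if it takes over 72 s, if anything falls off the work surface, if the arm or the gripper's body presses on something with over 40 N, if the wrist force passes 120 N, or if a joint passes its speed limit or range.

### The arm

A 6-joint arm with a two-finger parallel gripper is mounted at the origin on the work surface. World frame = base frame: x ahead of the robot, y to its left, z up, the work surface at z = 0. Lengths are in m, angles in rad, forces in N, time in s.
With the tool pointing down it reaches from about 0.425 to 1.125 m from the base axis. Payload 14.9 kg.
Tool frame: the origin (TCP) lies midway between the tips of the shut fingers; the grasp point (between the pads) lies 19 mm behind it (robot.hold_point_z is the distance from the TCP to the grasp point, in m); y points along the fingers, z is the direction in which the jaws open and shut, and the axes are right-handed (so a half turn about y gives the same grasp; the last joint's range is limited). The gripper opens to 91 mm and grips with 3 to 60 N. Pads are 32 mm wide; open, the fingers measure 118 mm over their backs; the gripper's body (76 mm by 178 mm) begins 60 mm behind the grasp point.
Start: joints at [1.121, 0.379, 1.734, -0, 1.028, -0.033], TCP at [0.283, 0.64, 0.214] pointing down, gripper open.
Joint ranges: [-2.77, 2.77], [-0.74, 2.19], [0, 2.66], [-1.06, 4.2], [0.31, 2.87], [-3.08, 3.08]. Speed limits (rad/s): [1.89, 1.89, 2.39, 3.14, 3.14, 3.14].

### API

Orientations are given as [roll, pitch, yaw] about the fixed x, y, z axes, in that order (R = Rz(yaw) Ry(pitch) Rx(roll)).
In Python, from station import monitor, viewer, job, robot gives the robot as it stands. The module is installed in compiled form; this text tells all that it offers.
- The arm moves only by the tool carry_out, never from a script. Its argument "steps" is a list of rows, each an object with "slide": the shift along the tool's x, y, z in m, a list of three; "rot": the turn, a rotation vector about the tool's x, y, z in rad, a list of three; "jaw": the closure in counts, from 0 (fully open) to 255 (shut). In form: [{"slide": [dx, dy, dz], "rot": [rx, ry, rz], "jaw": jaw}, ...]. A call has 1 to 5 rows; each row is the pose to reach, as a shift and turn from the pose measured when the call began, along the tool's axes at that moment; what a row does not reach only later rows make up. A row lasts 1/12 s, in which the tool goes at most 41.7 mm and 7.16 degrees, less where a joint would pass 70% of its speed; a pose out of reach is approached as far as the arm can. A call with a gripper value outside its range is refused whole. The fingers move at their own pace and stop on an object; the grip force is fixed at half the most. Time passes only in rows, so rows that repeat a pose let the fingers close. It gives the time, the measured TCP pose, the force and the opening at its end, in the units of the state.
- monitor.get_state(): the state, without advancing time (a new reading comes with each control period).
- viewer.get_image(name): name is "side" or "top"; returns a dict with "frame" (480x640x3 uint8, blue, green, red), "camera_matrix" (3x3 intrinsics, pixels), "extrinsics" (4x4, takes a point from world to camera coordinates). Camera axes: x right, y down, z forward; pixel columns grow to the right and rows downward; lengths in m; the calibration is good to about 2 mm. A picture is of the moment at which its call begins. There is no depth.
- job.close_job(): hands the job in, once; it reports no verdict.
The state is a dict: "time": time; "joints": joint angles; "dq": joint speeds; "joint_efforts": joint torques, N m; "position": TCP position; "ee_rot": TCP orientation; "wrist_force": force on the tool from outside, world axes, zero at the start; "torque": the same for the moment, N m; "finger_gap": finger opening in m.
Only numpy, scipy, OpenCV 4.12 (cv2) and the standard library are available. Lean on these libraries where they do the work, as an engineer would, in place of code of your own. Each camera call takes 0.05 s, during which the arm holds its last target. There are 200 camera calls.

## Working session

There is one attempt and no reset: what is moved stays moved. The work goes in short steps, Python scripts to look and compute and a tool call to move; the robot and the scene stay as the last step left them, time stands still between calls to the robot, and variables do not carry over. Pictures are saved under pics/ and viewed, about 8 in all and at most 12, crops included, and the job is handed in when it is done.

Besides the shell and the picture viewer there is one more tool, called after "Request:" by a JSON object that holds its "method" and its "body". carry_out: Moves the arm, as the interface text tells. Its arguments: {"type":"object","properties":{"steps":{"type":"array"}},"required":["steps"]}

```bash
mkdir -p pics; ls
python3 - <<'E'
from station import monitor, viewer, job, robot
import cv2,numpy as np
s=monitor.get_state()
for k,v in s.items(): print(k,np.round(v,3))
print([a for a in dir(robot) if a[0]!='_'], robot.hold_point_z)
for n in("top","side"):
    d=viewer.get_image(n); cv2.imwrite(f"pics/{n}0.png",d["frame"]); np.savez(f"{n}.npz",K=d["camera_matrix"],E=d["extrinsics"])
    print(n,np.round(d["camera_matrix"],1).tolist(),np.round(d["extrinsics"],3).tolist())
E
```

```text
pics
time 0.0
joints [ 1.121  0.379  1.735  0.     1.028 -0.033]
dq [ 0.001 -0.    -0.     0.001 -0.002  0.001]
joint_efforts [ 4.0000e-03 -7.6374e+01 -4.3436e+01  6.5000e-02  4.3000e-02 -0.0000e+00]
position [0.283 0.64  0.213]
ee_rot [-1.572  0.    -0.417]
wrist_force [-0.242  0.026  0.071]
torque [ 0.033 -0.009  0.022]
finger_gap 0.091
['PlanningError', 'hold_point_z'] 0.0188
top [[516.7, 0.0, 315.5], [0.0, 516.7, 246.4], [0.0, 0.0, 1.0]] [[-0.005, -1.0, 0.022, -0.012], [-0.995, 0.003, -0.098, 0.525], [0.098, -0.022, -0.995, 1.347], [0.0, 0.0, 0.0, 1.0]]
side [[455.2, 0.0, 320.4], [0.0, 455.2, 243.5], [0.0, 0.0, 1.0]] [[0.79, -0.613, 0.012, -0.426], [-0.305, -0.41, -0.859, 0.221], [0.532, 0.675, -0.511, 0.642], [0.0, 0.0, 0.0, 1.0]]
```

View pics/top0.png

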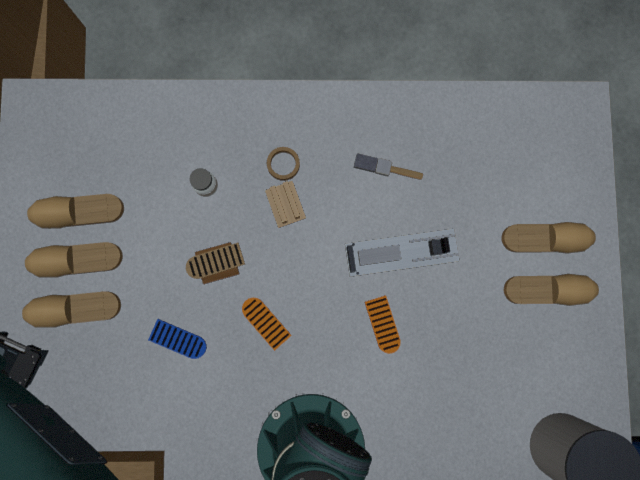

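View pics/side0.png

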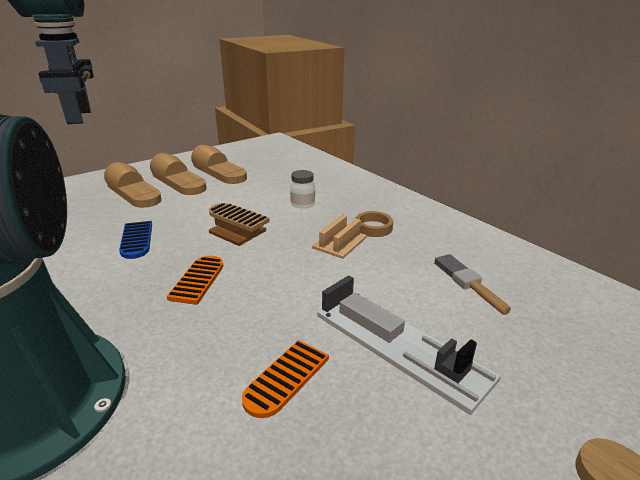

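The top view shows the cork sole on the stand at about (215,261), its round end to the left. The holder is at (286,203) and the tape at (283,163). The jig is at about (400,252), with the stop on the left (350,258) and the slide on the right (440,246). I'll enlarge these for measuring.

Run:
```python
import cv2,numpy as np
a=cv2.imread("pics/top0.png")
def c(x,y,w,h,s=6):
    o=cv2.resize(a[y:y+h,x:x+w],None,fx=s,fy=s,interpolation=cv2.INTER_CUBIC)
    for i in range(0,w,10): cv2.line(o,(i*s,0),(i*s,6),(0,0,255),1); cv2.putText(o,str(x+i),(i*s,16),0,.32,(0,0,255))
    for i in range(0,h,10): cv2.line(o,(0,i*s),(6,i*s),(0,0,255),1); cv2.putText(o,str(y+i),(8,i*s+4),0,.32,(0,0,255))
    return o
A=np.hstack([c(183,236,66,50),c(262,178,66,50)]); B=c(342,224,132,50)
cv2.imwrite("pics/crop1.png",np.vstack([A,B]))
```

```text
(no output)
```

View pics/crop1.png

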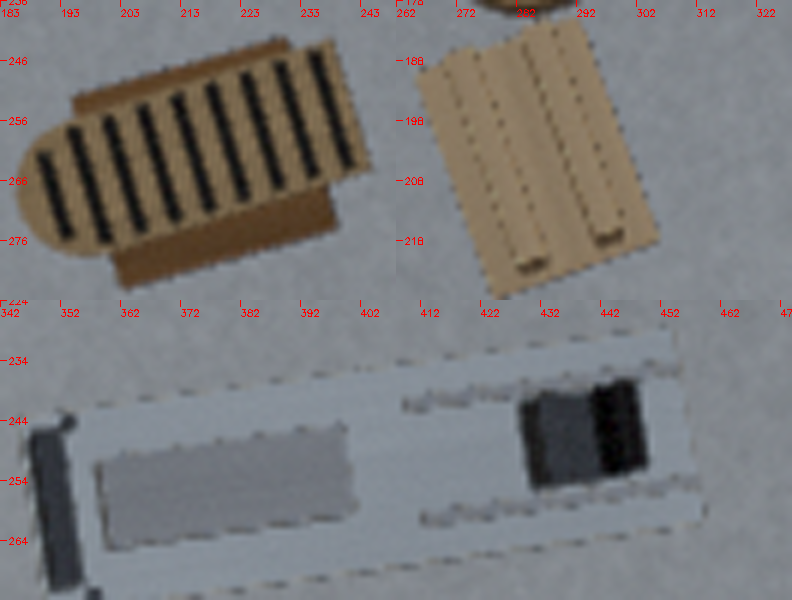

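```bash
cat > h.py <<'E'
import numpy as np, cv2
from scipy.spatial.transform import Rotation as Rot
from scipy.optimize import least_squares
from station import monitor, viewer, job, robot
C={n:np.load(f"{n}.npz") for n in("top","side")}
def proj(P,n="top"):
    K,E=C[n]["K"],C[n]["E"]; q=(np.atleast_2d(P)@E[:3,:3].T+E[:3,3])@K.T; return q[:,:2]/q[:,2:]
def fit(loc,pix,p0,n="top"):
    loc=np.array(loc,float);pix=np.array(pix,float)
    def w(p): c,s=np.cos(p[2]),np.sin(p[2]); return np.c_[p[0]+c*loc[:,0]-s*loc[:,1],p[1]+s*loc[:,0]+c*loc[:,1],loc[:,2]]
    r=least_squares(lambda p:(proj(w(p),n)-pix).ravel(),p0); return r.x,np.abs(r.fun).max()
def goal(hold,a,jaw):
    """hold point, approach dir, jaw dir -> prints shift and rotvec in tool axes"""
    s=monitor.get_state(); p=np.array(s["position"]); R=Rot.from_euler("xyz",s["ee_rot"]).as_matrix()
    a=np.array(a,float);a/=np.linalg.norm(a); z=np.array(jaw,float); z-=a*(z@a); z/=np.linalg.norm(z)
    if z@R[:,2]<0: z=-z
    G=np.c_[np.cross(a,z),a,z]; t=np.array(hold)+robot.hold_point_z*a
    print("slide",np.round(R.T@(t-p),4).tolist(),"rot",np.round(Rot.from_matrix(R.T@G).as_rotvec(),3).tolist(),"TCP goal",np.round(t,3),"t",round(s["time"],2),"joints",np.round(s["joints"],2).tolist())
E
python3 - <<'E'
from h import *
pi=np.pi
def show(n,r): print(n,np.round(r[0],4),"deg",round(np.degrees(r[0][2]),1),"res px",round(r[1],2))
m=lambda L,z:[(x/1000,y/1000,z) for x,y in L]
# sole: origin, yaw = direction straight->round (world +y)
show("sole",fit(m([(-75,-30),(-75,30),(75,0)],.05),[(238.3,242.7),(244.8,264),(186.5,269.5)],[.45,.25,pi/2]))
show("holder",fit(m([(55,40),(55,-40),(-55,-40),(-55,40)],.008),[(265.7,189.7),(292.7,181),(305.7,218),(278.8,227.7)],[.6,.07,0]))
bed=[(60,-20,36),(-50,-20,36),(-50,20,36),(60,20,36)]
st=[(75,-35,52),(75,35,52)]
base=[(-210,-45,12),(-210,45,12)]
pix=[(358.3,251),(399.5,245),(401.5,259.5),(360,265.5),(352.3,245.3),(355.7,271.5),(453.3,228.3),(459.7,261)]
L=np.array(bed+st+base)/1000
for sgn in(1,-1):
    L2=L*[1,sgn,1]; show("jig",fit(L2,pix,[.5,-.2,pi/2]))
E
```

```text
sole [0.4844 0.2496 1.8577] deg 106.4 res px 0.61
holder [0.6427 0.0652 0.3315] deg 19.0 res px 0.63
jig [ 0.5012 -0.1886  1.7102] deg 98.0 res px 0.63
jig [ 0.5015 -0.1887  1.7085] deg 97.9 res px 32.77
```

```bash
cat >> h.py <<'E'
d=lambda g:np.array([np.cos(np.radians(g)),np.sin(np.radians(g)),0])
Z=np.array([0,0,1.])
def tilt(ax,al): return np.cos(np.radians(al))*(-Z)+np.sin(np.radians(al))*np.array(ax)   # down, leaning along ax
S=np.array([.4844,.2496,0]); SY=106.4; H=np.array([.6427,.0652,0]); HY=19.; J=np.array([.5012,-.1886,0]); JY=98.
E
python3 - <<'E'
from h import *
u=d(SY); goal(S+.02*u+.16*Z,tilt(-u,25),d(SY+90))
E
```

```text
slide [0.3341, 0.0706, -0.266] rot [-0.188, 0.854, -0.408] TCP goal [0.481 0.261 0.143] t 0.1 joints [1.12, 0.38, 1.73, -0.0, 1.03, -0.03]
```

Request:
{"method": "carry_out", "body": {"steps": [{"slide": [0.334,0.07,-0.266],"rot": [-0.188,0.854,-0.408],"jaw": 0},{"slide": [0.334,0.07,-0.266],"rot": [-0.188,0.854,-0.408],"jaw": 0},{"slide": [0.334,0.07,-0.266],"rot": [-0.188,0.854,-0.408],"jaw": 0},{"slide": [0.334,0.07,-0.266],"rot": [-0.188,0.854,-0.408],"jaw": 0},{"slide": [0.334,0.07,-0.266],"rot": [-0.188,0.854,-0.408],"jaw": 0}]}}

```text
time: 0.52
position: [0.3788, 0.456, 0.1798]
ee_rot: [-1.616, -0.287, -0.972]
wrist_force: [1.9, 0.5, -0.9]
finger_gap: 0.0911
```

Run:
```python
from h import *
u=d(SY); goal(S+.02*u+.16*Z,tilt(-u,25),d(SY+90))
```

```text
slide [0.1991, 0.0983, -0.021] rot [-0.066, 0.296, -0.141] TCP goal [0.481 0.261 0.143] t 0.52 joints [0.95, 0.33, 1.9, -0.29, 1.07, 0.52]
```

Works as expected: translation and rotation run together.

Request:
{"method": "carry_out", "body": {"steps": [{"slide": [0.199,0.098,-0.021],"rot": [-0.066,0.296,-0.141],"jaw": 0},{"slide": [0.199,0.098,-0.021],"rot": [-0.066,0.296,-0.141],"jaw": 0},{"slide": [0.199,0.098,-0.021],"rot": [-0.066,0.296,-0.141],"jaw": 0},{"slide": [0.199,0.098,-0.021],"rot": [-0.066,0.296,-0.141],"jaw": 0},{"slide": [0.199,0.098,-0.021],"rot": [-0.066,0.296,-0.141],"jaw": 0}]}}

```text
time: 0.93
position: [0.4738, 0.274, 0.1452]
ee_rot: [-1.571, -0.437, -1.284]
wrist_force: [-0.3, 1.1, -0.7]
finger_gap: 0.0912
```

Run:
```python
from h import *
u=d(SY); goal(S+.02*u+.16*Z,tilt(-u,25),d(SY+90));goal(S+.02*u+.043*Z,tilt(-u,25),d(SY+90))
```

```text
slide [0.0121, 0.0081, 0.0033] rot [0.0, 0.0, 0.0] TCP goal [0.481 0.261 0.143] t 0.93 joints [0.67, 0.33, 2.01, -0.47, 1.03, 0.68]
slide [-0.0374, 0.1141, 0.0033] rot [0.0, 0.0, 0.0] TCP goal [0.481 0.261 0.026] t 0.93 joints [0.67, 0.33, 2.01, -0.47, 1.03, 0.68]
```

Request:
{"method": "carry_out", "body": {"steps": [{"slide": [0.012,0.008,0.0033],"rot": [0,0,0],"jaw": 0},{"slide": [0.0,0.034,0.0033],"rot": [0,0,0],"jaw": 0},{"slide": [-0.012,0.06,0.0033],"rot": [0,0,0],"jaw": 0},{"slide": [-0.025,0.087,0.0033],"rot": [0,0,0],"jaw": 0},{"slide": [-0.025,0.087,0.0033],"rot": [0,0,0],"jaw": 0}]}}

```text
time: 1.35
position: [0.4785, 0.2594, 0.0513]
ee_rot: [-1.578, -0.439, -1.282]
wrist_force: [-1.3, -0.9, -1.3]
finger_gap: 0.0914
```

Run:
```python
from h import *
u=d(SY); goal(S+.02*u+.043*Z,tilt(-u,25),d(SY+90))
im=[viewer.get_image(n)["frame"] for n in("top","side")]
c=[cv2.resize(im[0][200:320,150:310],(800,600))[:, :],cv2.resize(im[1][160:280,160:320],(800,600))]
cv2.imwrite("pics/g1.png",cv2.resize(np.hstack(c),(800,300),interpolation=cv2.INTER_AREA))
```

```text
slide [-0.0116, 0.0225, 0.0031] rot [0.006, 0.002, 0.002] TCP goal [0.481 0.261 0.026] t 1.35 joints [0.65, 0.48, 2.02, -0.54, 0.88, 0.76]
```

View pics/g1.png

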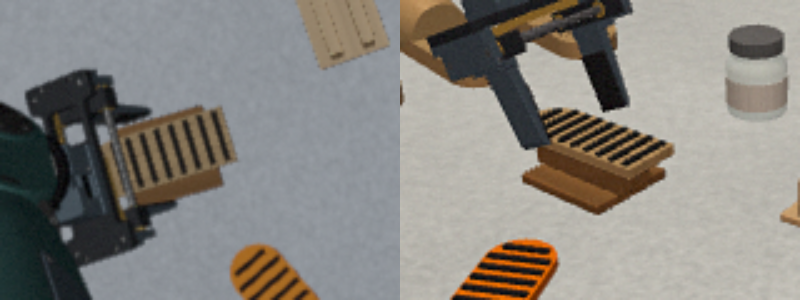

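The fingers straddle the sole evenly, near finger at (530,145) and far finger at (605,95). I'll lower the rest of the way and grip.

Request:
{"method": "carry_out", "body": {"steps": [{"slide": [-0.0115,0.0225,0.003],"rot": [0.006,0.002,0.002],"jaw": 0},{"slide": [-0.0115,0.0225,0.003],"rot": [0.006,0.002,0.002],"jaw": 0},{"slide": [-0.0115,0.0225,0.003],"rot": [0.006,0.002,0.002],"jaw": 0},{"slide": [-0.0115,0.0225,0.003],"rot": [0.006,0.002,0.002],"jaw": 255},{"slide": [-0.0115,0.0225,0.003],"rot": [0.006,0.002,0.002],"jaw": 255}]}}

```text
time: 1.87
position: [0.4837, 0.2633, 0.0319]
ee_rot: [-1.565, -0.435, -1.286]
wrist_force: [-0.4, -0.5, -0.3]
finger_gap: 0.0803
```

Request:
{"method": "carry_out", "body": {"steps": [{"slide": [0,0,0],"rot": [0,0,0],"jaw": 255},{"slide": [0,0,0],"rot": [0,0,0],"jaw": 255},{"slide": [0,0,0],"rot": [0,0,0],"jaw": 255},{"slide": [0,0,0],"rot": [0,0,0],"jaw": 255},{"slide": [0,0,0],"rot": [0,0,0],"jaw": 255}]}}

```text
time: 2.28
position: [0.4839, 0.2634, 0.0325]
ee_rot: [-1.564, -0.435, -1.286]
wrist_force: [-2.9, 0.8, 8.5]
finger_gap: 0.0602
```

Run:
```python
from h import *
u=d(SY); goal(S+.02*u+.043*Z,tilt(-u,25),d(SY+90)); goal(S+.02*u+.2*Z,tilt(-u,25),d(SY+90))
```

```text
slide [-0.0015, 0.0065, -0.0034] rot [-0.006, -0.002, -0.001] TCP goal [0.481 0.261 0.026] t 2.28 joints [0.65, 0.52, 2.02, -0.56, 0.85, 0.79]
slide [0.0646, -0.1359, -0.0025] rot [-0.006, -0.002, -0.001] TCP goal [0.481 0.261 0.183] t 2.28 joints [0.65, 0.52, 2.02, -0.56, 0.85, 0.79]
```

```bash
cat >> h.py <<'E'
def tool():
    s=monitor.get_state(); return np.array(s["position"]),Rot.from_euler("xyz",s["ee_rot"]).as_matrix()
def grasp(name,o,u,n):
    p,R=tool(); y=np.cross(n,u); W=np.c_[u,y,n]; t=R.T@(np.array(o)-p); t[2]=0   # centred between the pads
    np.savez(name,t=t,R=R.T@W); print("sole in tool",np.round(t,4),np.round(R.T@W,2).tolist())
def gsole(name,o,u,n):
    g=np.load(name); W=np.c_[u,np.cross(n,u),n]; G=W@g["R"].T; t=np.array(o)-G@g["t"]; p,R=tool(); s=monitor.get_state()
    print("slide",np.round(R.T@(t-p),4).tolist(),"rot",np.round(Rot.from_matrix(R.T@G).as_rotvec(),3).tolist(),"TCP",np.round(t,3),"F",np.round(s["wrist_force"],1),"gap",round(s["finger_gap"],4),"t",round(s["time"],2),"j",np.round(s["joints"],2).tolist())
def sole(name):
    g=np.load(name); p,R=tool(); W=R@g["R"]; print("sole o",np.round(p+R@g["t"],4),"u",np.round(W[:,0],3),"n",np.round(W[:,2],3))
E
python3 - <<'E'
from h import *
u=d(SY); grasp("g1.npz",S+.036*Z,u,Z); gsole("g1.npz",S+.16*Z,u,Z)
n=d(HY-90)   # sole z when upright: towards -y
print(n, np.cross(n,Z), d(HY)) 
gsole("g1.npz",H+(.008+.075+.09)*Z-.007*n,Z,n)
E
```

```text
sole in tool [0.0136 0.0024 0.    ] [[-0.91, 0.0, 0.42], [-0.42, -0.01, -0.91], [0.0, -1.0, 0.01]]
slide [0.0523, -0.1124, -0.0027] rot [-0.0, 0.0, -0.0] TCP [0.481 0.262 0.156] F [-2.9  0.8  8.5] gap 0.0602 t 2.28 j [0.65, 0.52, 2.02, -0.56, 0.85, 0.79]
[ 0.32556815 -0.94551858  0.        ] [-0.94551858 -0.32556815  0.        ] [0.94551858 0.32556815 0.        ]
slide [0.2682, -0.0444, 0.0966] rot [-0.02, -0.039, 1.571] TCP [0.639 0.075 0.186] F [-2.9  0.8  8.5] gap 0.0602 t 2.28 j [0.65, 0.52, 2.02, -0.56, 0.85, 0.79]
```

Request:
{"method": "carry_out", "body": {"steps": [{"slide": [0.014,-0.03,-0.001],"rot": [0,0,0],"jaw": 255},{"slide": [0.028,-0.06,-0.002],"rot": [0,0,0],"jaw": 255},{"slide": [0.04,-0.09,-0.0027],"rot": [0,0,0],"jaw": 255},{"slide": [0.0523,-0.1124,-0.0027],"rot": [0,0,0],"jaw": 255},{"slide": [0.0523,-0.1124,-0.0027],"rot": [0,0,0],"jaw": 255}]}}

```text
time: 2.7
position: [0.4825, 0.2637, 0.1612]
ee_rot: [-1.558, -0.433, -1.289]
wrist_force: [1.7, -0.0, -0.0]
finger_gap: 0.0601
```

Run:
```python
from h import *
n=d(HY-90)
gsole("g1.npz",H+(.008+.075+.09)*Z-.007*n,Z,n); sole("g1.npz")
```

```text
slide [0.2146, 0.0727, 0.0972] rot [-0.026, -0.036, 1.569] TCP [0.639 0.075 0.186] F [ 1.7 -0.  -0. ] gap 0.0601 t 2.7 j [0.65, 0.3, 2.01, -0.48, 1.03, 0.66]
sole o [0.4862 0.2509 0.1647] u [-0.283  0.959  0.002] n [-0.005 -0.004  1.   ]
```

Request:
{"method": "carry_out", "body": {"steps": [{"slide": [0.214,0.072,0.097],"rot": [-0.026,-0.036,1.569],"jaw": 255},{"slide": [0.214,0.072,0.097],"rot": [-0.026,-0.036,1.569],"jaw": 255},{"slide": [0.214,0.072,0.097],"rot": [-0.026,-0.036,1.569],"jaw": 255},{"slide": [0.214,0.072,0.097],"rot": [-0.026,-0.036,1.569],"jaw": 255},{"slide": [0.214,0.072,0.097],"rot": [-0.026,-0.036,1.569],"jaw": 255}]}}

```text
time: 3.12
position: [0.5953, 0.127, 0.1783]
ee_rot: [-1.582, 0.107, -1.272]
wrist_force: [1.2, 2.5, 0.2]
finger_gap: 0.0596
```

Run:
```python
from h import *
n=d(HY-90)
gsole("g1.npz",H+(.008+.075+.09)*Z-.007*n,Z,n); sole("g1.npz")
```

```text
slide [0.0613, -0.015, 0.0266] rot [-0.006, -0.029, 1.029] TCP [0.639 0.075 0.186] F [1.2 2.5 0.2] gap 0.0596 t 3.12 j [0.13, 0.29, 1.93, 0.13, 0.95, -0.25]
sole o [0.5992 0.1143 0.1744] u [-0.247  0.82   0.516] n [ 0.167 -0.488  0.857]
```

Request:
{"method": "carry_out", "body": {"steps": [{"slide": [0.061,-0.015,0.026],"rot": [-0.006,-0.029,1.029],"jaw": 255},{"slide": [0.061,-0.015,0.026],"rot": [-0.006,-0.029,1.029],"jaw": 255},{"slide": [0.061,-0.015,0.026],"rot": [-0.006,-0.029,1.029],"jaw": 255},{"slide": [0.061,-0.015,0.026],"rot": [-0.006,-0.029,1.029],"jaw": 255},{"slide": [0.061,-0.015,0.026],"rot": [-0.006,-0.029,1.029],"jaw": 255}]}}

```text
time: 3.53
position: [0.6393, 0.0741, 0.1866]
ee_rot: [-1.58, 0.733, -1.262]
wrist_force: [-0.1, 1.4, -1.2]
finger_gap: 0.0595
```

Run:
```python
from h import *
n=d(HY-90)
gsole("g1.npz",H+(.008+.075+.09)*Z-.007*n,Z,n); sole("g1.npz")
```

```text
slide [-0.0007, 0.0008, 0.0003] rot [-0.004, -0.012, 0.403] TCP [0.639 0.075 0.186] F [-0.1  1.4 -1.2] gap 0.0595 t 3.53 j [-0.17, 0.5, 1.76, 0.65, 1.34, -0.79]
sole o [0.6419 0.066  0.1756] u [-0.115  0.375  0.92 ] n [ 0.293 -0.872  0.392]
```

Request:
{"method": "carry_out", "body": {"steps": [{"slide": [-0.001,0.001,0],"rot": [-0.004,-0.012,0.403],"jaw": 255},{"slide": [-0.001,0.001,0],"rot": [-0.004,-0.012,0.403],"jaw": 255},{"slide": [-0.001,0.001,0],"rot": [-0.004,-0.012,0.403],"jaw": 255},{"slide": [-0.001,0.001,0],"rot": [-0.004,-0.012,0.403],"jaw": 255},{"slide": [-0.001,0.001,0],"rot": [-0.004,-0.012,0.403],"jaw": 255}]}}

```text
time: 3.95
position: [0.6381, 0.0749, 0.1839]
ee_rot: [-1.579, 1.137, -1.254]
wrist_force: [-0.1, 0.5, -0.4]
finger_gap: 0.06
```

Run:
```python
from h import *
n=d(HY-90)
gsole("g1.npz",H+(.008+.075+.09)*Z-.007*n,Z,n); sole("g1.npz");
gsole("g1.npz",H+(.008+.075+.03)*Z-.007*n,Z,n)
for k,b in(("top",(220,130,160,120)),("side",(260,110,160,120))):
    x,y,w,hh=b; im=viewer.get_image(k)["frame"][y:y+hh,x:x+w]; cv2.imwrite(f"pics/v_{k}.png",cv2.resize(im,(400,300),interpolation=cv2.INTER_CUBIC))
cv2.imwrite("pics/v.png",np.hstack([cv2.imread("pics/v_top.png"),cv2.imread("pics/v_side.png")]))
```

```text
slide [-0.0023, -0.0011, 0.0012] rot [0.0, -0.005, -0.001] TCP [0.639 0.075 0.186] F [-0.1  0.5 -0.4] gap 0.06 t 3.95 j [-0.25, 0.66, 1.7, 0.87, 1.62, -0.93]
sole o [0.6392 0.0715 0.1705] u [0.005 0.    1.   ] n [ 0.324 -0.946 -0.002]
slide [0.0522, 0.0241, 0.0014] rot [0.0, -0.005, -0.001] TCP [0.639 0.075 0.126] F [-0.1  0.5 -0.4] gap 0.06 t 3.95 j [-0.25, 0.66, 1.7, 0.87, 1.62, -0.93]
```

View pics/v.png

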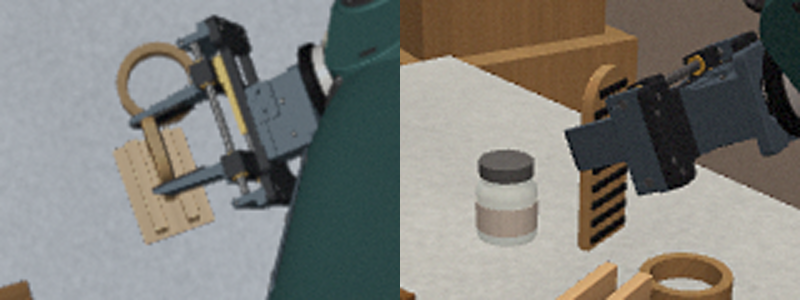

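Run:
```python
from h import *
g=np.load("g1.npz"); p,R=tool(); W=R@g["R"]; o=p+R@g["t"]
for q in [(-75,30,14),(-75,-30,14),(-75,30,0),(75,0,0),(75,0,14)]:
    P=o+W@(np.array(q)/1000); print(q,np.round(proj(P,"side")-[260,110],1)*2.5+[400,0],np.round(proj(P,"top")-[220,130],1)*2.5)
# slot cheek corners at top
c,s=np.cos(np.radians(HY)),np.sin(np.radians(HY)); 
for q in [(50,11),(50,-11),(-50,11),(-50,-11)]:
    P=H+[c*q[0]/1e3-s*q[1]/1e3,s*q[0]/1e3+c*q[1]/1e3,.045]; print(q,np.round(proj(P,"side")-[260,110],1)*2.5+[400,0],np.round(proj(P,"top")-[220,130],1)*2.5)
```

```text
(-75, 30, 14) [[589.5  248.25]] [[177.25 195.  ]]
(-75, -30, 14) [[625.5 223. ]] [[158.   139.75]]
(-75, 30, 0) [[575.5 244. ]] [[164.25 199.25]]
(75, 0, 0) [[599.5   60.25]] [[146.75 140.25]]
(75, 0, 14) [[614.5  63.5]] [[161.5  135.25]]
(50, 11) [[617.25 262.75]] [[138. 138.]]
(50, -11) [[638. 269.]] [[157.5 131.5]]
(-50, 11) [[558. 307.]] [[168.75 226.5 ]]
(-50, -11) [[580. 314.]] [[188.5  219.75]]
```

Request:
{"method": "carry_out", "body": {"steps": [{"slide": [0.012,0.005,0.0013],"rot": [0,-0.005,-0.001],"jaw": 255},{"slide": [0.026,0.011,0.0013],"rot": [0,-0.005,-0.001],"jaw": 255},{"slide": [0.0385,0.0175,0.0013],"rot": [0,-0.005,-0.001],"jaw": 255},{"slide": [0.0385,0.0175,0.0013],"rot": [0,-0.005,-0.001],"jaw": 255},{"slide": [0.0385,0.0175,0.0013],"rot": [0,-0.005,-0.001],"jaw": 255}]}}

```text
time: 4.47
position: [0.6397, 0.0759, 0.1427]
ee_rot: [-1.565, 1.132, -1.237]
wrist_force: [0.9, 0.0, -0.6]
finger_gap: 0.0599
```

Run:
```python
from h import *
n=d(HY-90)
for k in(.045,.02,.004): gsole("g1.npz",H+(.008+.075+k)*Z-.007*n,Z,n)
b=(260,140,120,90); x,y,w,hh=b; im=viewer.get_image("side")["frame"][y:y+hh,x:x+w]; cv2.imwrite("pics/w.png",cv2.resize(im,(600,450),interpolation=cv2.INTER_CUBIC))
```

```text
slide [0.0015, 0.0, -0.0006] rot [0.001, 0.003, 0.004] TCP [0.639 0.075 0.141] F [ 0.9  0.  -0.6] gap 0.0599 t 4.47 j [-0.24, 0.72, 1.69, 0.87, 1.58, -0.98]
slide [0.0241, 0.0106, -0.0007] rot [0.001, 0.003, 0.004] TCP [0.639 0.075 0.116] F [ 0.9  0.  -0.6] gap 0.0599 t 4.47 j [-0.24, 0.72, 1.69, 0.87, 1.58, -0.98]
slide [0.0386, 0.0174, -0.0007] rot [0.001, 0.003, 0.004] TCP [0.639 0.075 0.1  ] F [ 0.9  0.  -0.6] gap 0.0599 t 4.47 j [-0.24, 0.72, 1.69, 0.87, 1.58, -0.98]
```

View pics/w.png

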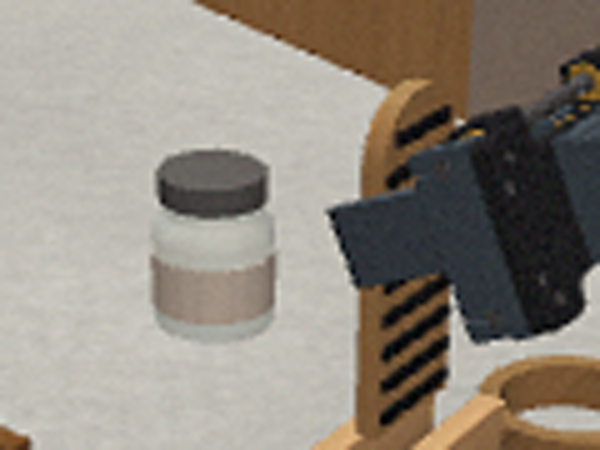

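The sole's lower end at (360–435, 435) sits between the two cheeks. I'll lower it into the slot.

Request:
{"method": "carry_out", "body": {"steps": [{"slide": [0.008,0.0035,-0.0007],"rot": [0.001,0.003,0.004],"jaw": 255},{"slide": [0.016,0.007,-0.0007],"rot": [0.001,0.003,0.004],"jaw": 255},{"slide": [0.024,0.0106,-0.0007],"rot": [0.001,0.003,0.004],"jaw": 255},{"slide": [0.024,0.0106,-0.0007],"rot": [0.001,0.003,0.004],"jaw": 255}]}}

```text
time: 4.85
position: [0.6389, 0.0751, 0.1152]
ee_rot: [-1.572, 1.137, -1.247]
wrist_force: [0.5, 0.6, -1.2]
finger_gap: 0.06
```

Run:
```python
from h import *
n=d(HY-90)
for k in(.02,.003): gsole("g1.npz",H+(.008+.075+k)*Z-.007*n,Z,n)
```

```text
slide [-0.001, -0.0005, 0.0004] rot [0.001, -0.001, -0.001] TCP [0.639 0.075 0.116] F [ 0.5  0.6 -1.2] gap 0.06 t 4.85 j [-0.25, 0.76, 1.69, 0.87, 1.56, -1.0]
slide [0.0144, 0.0067, 0.0004] rot [0.001, -0.001, -0.001] TCP [0.639 0.075 0.099] F [ 0.5  0.6 -1.2] gap 0.06 t 4.85 j [-0.25, 0.76, 1.69, 0.87, 1.56, -1.0]
```

In the slot, with no contact force. Next, the rest of the way down.

Request:
{"method": "carry_out", "body": {"steps": [{"slide": [0.005,0.0023,0.0004],"rot": [0,0,0],"jaw": 255},{"slide": [0.01,0.0046,0.0004],"rot": [0,0,0],"jaw": 255},{"slide": [0.0144,0.0067,0.0004],"rot": [0,0,0],"jaw": 255},{"slide": [0.0144,0.0067,0.0004],"rot": [0,0,0],"jaw": 255}]}}

```text
time: 5.18
position: [0.6389, 0.0753, 0.0982]
ee_rot: [-1.575, 1.137, -1.249]
wrist_force: [-0.5, -0.4, -0.8]
finger_gap: 0.06
```

Request:
{"method": "carry_out", "body": {"steps": [{"slide": [0.002,0.001,0],"rot": [0,0,0],"jaw": 255},{"slide": [0.002,0.001,0],"rot": [0,0,0],"jaw": 255}]}}

```text
time: 5.35
position: [0.6389, 0.0753, 0.0959]
ee_rot: [-1.575, 1.137, -1.249]
wrist_force: [0.3, 0.3, -0.4]
finger_gap: 0.0601
```

Request:
{"method": "carry_out", "body": {"steps": [{"slide": [0.0018,0.001,0],"rot": [0,0,0],"jaw": 255},{"slide": [0.0018,0.001,0],"rot": [0,0,0],"jaw": 200},{"slide": [0.0018,0.001,0],"rot": [0,0,0],"jaw": 0},{"slide": [0.0018,0.001,0],"rot": [0,0,0],"jaw": 0},{"slide": [0.0018,0.001,0],"rot": [0,0,0],"jaw": 0}]}}

```text
time: 5.77
position: [0.6389, 0.0755, 0.0939]
ee_rot: [-1.574, 1.137, -1.248]
wrist_force: [0.3, 0.6, -0.1]
finger_gap: 0.0772
```

Request:
{"method": "carry_out", "body": {"steps": [{"slide": [0,0,0],"rot": [0,0,0],"jaw": 0},{"slide": [0,-0.03,0],"rot": [0,0,0],"jaw": 0},{"slide": [0,-0.06,0],"rot": [0,0,0],"jaw": 0},{"slide": [0,-0.09,0],"rot": [0,0,0],"jaw": 0},{"slide": [0,-0.13,0],"rot": [0,0,0],"jaw": 0}]}}

```text
time: 6.18
position: [0.6762, -0.0363, 0.1484]
ee_rot: [-1.578, 1.138, -1.251]
wrist_force: [-0.3, -0.1, -0.5]
finger_gap: 0.0912
```

Run:
```python
from h import *
a=-Z*np.sin(np.radians(25))
n=d(HY-90)
A=np.cos(np.radians(25))*n-np.sin(np.radians(25))*Z
goal(H+.02*n*0+.30*Z,tilt(n,0),d(HY)); goal(H+.104*Z-.12*A,A,d(HY))
```

```text
slide [-0.1654, 0.0413, 0.0005] rot [-0.0, -0.006, -1.138] TCP goal [0.643 0.065 0.281] t 6.18 joints [-0.37, 0.79, 1.54, 0.78, 1.71, -0.97]
slide [-0.0818, 0.181, 0.0004] rot [0.004, -0.006, -2.273] TCP goal [0.613 0.152 0.147] t 6.18 joints [-0.37, 0.79, 1.54, 0.78, 1.71, -0.97]
```

Request:
{"method": "carry_out", "body": {"steps": [{"slide": [-0.165,0.0,0],"rot": [0,-0.006,-1.138],"jaw": 0},{"slide": [-0.165,0.02,0],"rot": [0,-0.006,-1.138],"jaw": 0},{"slide": [-0.165,0.041,0],"rot": [0,-0.006,-1.138],"jaw": 0},{"slide": [-0.165,0.041,0],"rot": [0,-0.006,-1.138],"jaw": 0},{"slide": [-0.165,0.041,0],"rot": [0,-0.006,-1.138],"jaw": 0}]}}

```text
time: 6.6
position: [0.643, 0.0672, 0.2867]
ee_rot: [-1.562, 0.508, -1.237]
wrist_force: [-1.0, 0.1, -0.2]
finger_gap: 0.0915
```

Run:
```python
from h import *
n=d(HY-90)
A=np.cos(np.radians(25))*n-np.sin(np.radians(25))*Z
goal(H+.104*Z-.17*A+.05*Z,A,d(HY)); goal(H+.104*Z-.12*A,A,d(HY)); print(tool()[0])
```

```text
slide [-0.0847, 0.126, -0.0017] rot [-0.007, -0.005, -1.643] TCP goal [0.598 0.195 0.218] t 6.6 joints [-0.12, 0.32, 1.74, 0.47, 1.34, -0.62]
slide [-0.0105, 0.166, -0.0022] rot [-0.007, -0.005, -1.643] TCP goal [0.613 0.152 0.147] t 6.6 joints [-0.12, 0.32, 1.74, 0.47, 1.34, -0.62]
[0.64295698 0.06716228 0.28674867]
```

Request:
{"method": "carry_out", "body": {"steps": [{"slide": [-0.085,0.126,-0.002],"rot": [-0.007,-0.005,-1.643],"jaw": 0},{"slide": [-0.085,0.126,-0.002],"rot": [-0.007,-0.005,-1.643],"jaw": 0},{"slide": [-0.085,0.126,-0.002],"rot": [-0.007,-0.005,-1.643],"jaw": 0},{"slide": [-0.085,0.126,-0.002],"rot": [-0.007,-0.005,-1.643],"jaw": 0},{"slide": [-0.085,0.126,-0.002],"rot": [-0.007,-0.005,-1.643],"jaw": 0}]}}

```text
time: 7.02
position: [0.5956, 0.1983, 0.2169]
ee_rot: [-1.569, -0.114, -1.238]
wrist_force: [-0.8, -0.9, -0.3]
finger_gap: 0.0911
```

Run:
```python
from h import *
n=d(HY-90)
A=np.cos(np.radians(25))*n-np.sin(np.radians(25))*Z
goal(H+.104*Z-.17*A+.05*Z,A,d(HY)); print(tool()[0])
```

```text
slide [0.0042, -0.0005, 0.0012] rot [-0.003, -0.0, -1.02] TCP goal [0.598 0.195 0.218] t 7.02 joints [0.33, 0.27, 1.88, -0.14, 0.99, 0.08]
[0.59559982 0.1982994  0.21690769]
```

Request:
{"method": "carry_out", "body": {"steps": [{"slide": [0.004,-0.0005,0.001],"rot": [-0.003,0,-1.02],"jaw": 0},{"slide": [0.004,-0.0005,0.001],"rot": [-0.003,0,-1.02],"jaw": 0},{"slide": [0.004,-0.0005,0.001],"rot": [-0.003,0,-1.02],"jaw": 0},{"slide": [0.004,-0.0005,0.001],"rot": [-0.003,0,-1.02],"jaw": 0},{"slide": [0.004,-0.0005,0.001],"rot": [-0.003,0,-1.02],"jaw": 0}]}}

```text
time: 7.43
position: [0.5983, 0.1957, 0.219]
ee_rot: [-1.566, -0.74, -1.242]
wrist_force: [0.7, -1.1, -0.1]
finger_gap: 0.0913
```

Run:
```python
from h import *
n=d(HY-90)
A=np.cos(np.radians(25))*n-np.sin(np.radians(25))*Z
goal(H+.104*Z-.17*A+.05*Z,A,d(HY)); print(tool()[0])
o=[]
for k,b in(("top",(230,140,120,90)),("side",(280,130,120,90))):
    x,y,w,hh=b; im=viewer.get_image(k)["frame"][y:y+hh,x:x+w]; o.append(cv2.resize(im,(400,300),interpolation=cv2.INTER_CUBIC))
cv2.imwrite("pics/s.png",np.hstack(o))
```

```text
slide [-0.0001, 0.0014, -0.0005] rot [-0.003, -0.003, -0.394] TCP goal [0.598 0.195 0.218] t 7.43 joints [0.56, 0.39, 1.86, -0.78, 1.22, 0.63]
[0.5982587  0.1957476  0.21900806]
```

View pics/s.png

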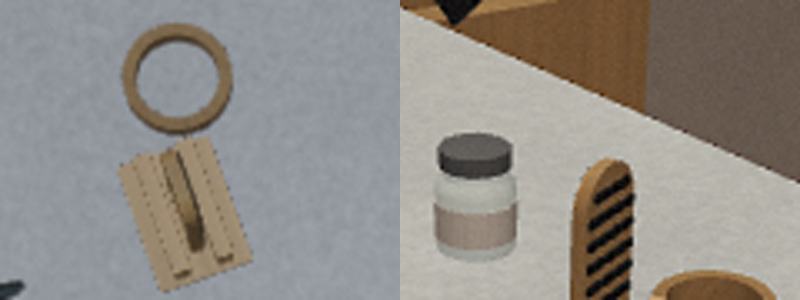

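Run:
```python
from h import *
n=d(HY-90); y0=np.cross(n,Z)
for lean,dn in((0,0),(5,0),(10,0),(-5,0),(-10,0)):
    l=np.radians(lean); u=np.cos(l)*Z+np.sin(l)*n; nn=np.cos(l)*n-np.sin(l)*Z
    o=H+.008*Z+.075*u-.007*nn
    P=np.array([o+u*a+y0*b+nn*c for a,b,c in((.075,0,0),(.075,0,.014),(.045,.03,0),(.045,-.03,.014))])
    print(lean,"side",np.round((proj(P,"side")-[280,130])/.3+[400,0]).astype(int).tolist(),"top",np.round((proj(P)-[230,140])/.3).astype(int).tolist())
```

```text
0 side [[596, 155], [615, 160], [569, 215], [637, 188]] top [[169, 179], [188, 173], [184, 225], [176, 144]]
5 side [[614, 159], [633, 166], [583, 219], [651, 193]] top [[186, 174], [205, 168], [198, 221], [189, 140]]
10 side [[632, 166], [651, 174], [598, 224], [665, 200]] top [[203, 168], [221, 163], [211, 216], [202, 136]]
-5 side [[578, 152], [597, 155], [555, 213], [623, 184]] top [[152, 186], [171, 179], [171, 230], [163, 148]]
-10 side [[560, 151], [579, 152], [541, 212], [609, 182]] top [[136, 192], [154, 185], [158, 235], [149, 153]]
```

The sole stands upright (tip at (610,158) in the side crop, matching a lean of about 0°). I'll approach from the other side.

```bash
cat >> h.py <<'E'
N=d(HY-90); A2=np.cos(np.radians(38))*N-np.sin(np.radians(38))*Z
E
python3 - <<'E'
from h import *
goal(H+.104*Z-.12*A2,A2,d(HY));goal(H+.104*Z,A2,d(HY))
E
```

```text
slide [0.0105, 0.0764, 0.0012] rot [0.001, 0.004, -0.169] TCP goal [0.617 0.141 0.166] t 7.53 joints [0.56, 0.39, 1.87, -0.77, 1.22, 0.63]
slide [0.0307, 0.1947, 0.0012] rot [0.001, 0.004, -0.169] TCP goal [0.648 0.051 0.092] t 7.53 joints [0.56, 0.39, 1.87, -0.77, 1.22, 0.63]
```

Request:
{"method": "carry_out", "body": {"steps": [{"slide": [0.0105,0.03,0.0012],"rot": [0.001,0.004,-0.169],"jaw": 0},{"slide": [0.0105,0.06,0.0012],"rot": [0.001,0.004,-0.169],"jaw": 0},{"slide": [0.0105,0.0764,0.0012],"rot": [0.001,0.004,-0.169],"jaw": 0},{"slide": [0.0105,0.0764,0.0012],"rot": [0.001,0.004,-0.169],"jaw": 0}]}}

```text
time: 7.87
position: [0.6157, 0.1383, 0.1635]
ee_rot: [-1.578, -0.904, -1.236]
wrist_force: [-0.7, -0.5, 0.8]
finger_gap: 0.0915
```

Run:
```python
from h import *
goal(H+.104*Z-.12*A2,A2,d(HY));goal(H+.104*Z,A2,d(HY))
```

```text
slide [0.0011, -0.0032, 0.0017] rot [0.005, 0.002, -0.003] TCP goal [0.617 0.141 0.166] t 7.87 joints [0.52, 0.5, 1.9, -0.97, 1.21, 0.77]
slide [0.0015, 0.1168, 0.0023] rot [0.005, 0.002, -0.003] TCP goal [0.648 0.051 0.092] t 7.87 joints [0.52, 0.5, 1.9, -0.97, 1.21, 0.77]
```

Request:
{"method": "carry_out", "body": {"steps": [{"slide": [0.0015,0.02,0.0023],"rot": [0.005,0.002,0],"jaw": 0},{"slide": [0.0015,0.05,0.0023],"rot": [0.005,0.002,0],"jaw": 0},{"slide": [0.0015,0.05,0.0023],"rot": [0.005,0.002,0],"jaw": 0}]}}

```text
time: 8.12
position: [0.6307, 0.0983, 0.1327]
ee_rot: [-1.573, -0.901, -1.24]
wrist_force: [-1.7, -0.6, -1.3]
finger_gap: 0.0912
```

Run:
```python
from h import *
goal(H+.104*Z,A2,d(HY))
```

```text
slide [-0.0005, 0.0642, 0.0008] rot [0.003, -0.001, -0.007] TCP goal [0.648 0.051 0.092] t 8.12 joints [0.45, 0.54, 1.91, -1.03, 1.14, 0.8]
```

```bash
cat >> h.py <<'E'
A3=np.cos(np.radians(49))*N-np.sin(np.radians(49))*Z
E
python3 - <<'E'
from h import *
goal(H+.106*Z-.06*A3,A3,d(HY)); goal(H+.106*Z,A3,d(HY))
E
```

```text
slide [0.0085, 0.0036, 0.0006] rot [0.003, -0.001, 0.185] TCP goal [0.634 0.091 0.137] t 8.12 joints [0.45, 0.54, 1.91, -1.03, 1.14, 0.8]
slide [-0.0026, 0.0626, 0.0008] rot [0.003, -0.001, 0.185] TCP goal [0.647 0.054 0.092] t 8.12 joints [0.45, 0.54, 1.91, -1.03, 1.14, 0.8]
```

Request:
{"method": "carry_out", "body": {"steps": [{"slide": [0.0085,0.0036,0.0006],"rot": [0.003,-0.001,0.185],"jaw": 0},{"slide": [0.0085,0.0036,0.0006],"rot": [0.003,-0.001,0.185],"jaw": 0},{"slide": [0.002,0.034,0.0007],"rot": [0.003,-0.001,0.185],"jaw": 0},{"slide": [0.002,0.034,0.0007],"rot": [0.003,-0.001,0.185],"jaw": 0}]}}

```text
time: 8.45
position: [0.6408, 0.0702, 0.1133]
ee_rot: [-1.569, -0.713, -1.243]
wrist_force: [-0.7, -0.4, -1.6]
finger_gap: 0.0911
```

Run:
```python
from h import *
goal(H+.106*Z,A3,d(HY))
```

```text
slide [-0.0007, 0.0279, 0.0002] rot [0.001, -0.003, -0.002] TCP goal [0.647 0.054 0.092] t 8.45 joints [0.35, 0.5, 1.93, -0.91, 0.97, 0.66]
```

Request:
{"method": "carry_out", "body": {"steps": [{"slide": [-0.0007,0.014,0],"rot": [0,0,0],"jaw": 0},{"slide": [-0.0007,0.028,0],"rot": [0,0,0],"jaw": 0},{"slide": [-0.0007,0.028,0],"rot": [0,0,0],"jaw": 0},{"slide": [-0.0007,0.028,0],"rot": [0,0,0],"jaw": 0}]}}

```text
time: 8.78
position: [0.6463, 0.0532, 0.0912]
ee_rot: [-1.57, -0.713, -1.243]
wrist_force: [1.0, 0.7, 0.6]
finger_gap: 0.0913
```

Run:
```python
from h import *
goal(H+.106*Z,A3,d(HY))
o=[]
for k,b in(("top",(230,140,120,90)),("side",(280,130,120,90))):
    x,y,w,hh=b; im=viewer.get_image(k)["frame"][y:y+hh,x:x+w]; o.append(cv2.resize(im,(400,300),interpolation=cv2.INTER_CUBIC))
cv2.imwrite("pics/s2.png",np.hstack(o))
```

```text
slide [0.0002, -0.0006, 0.0005] rot [0.002, -0.003, -0.003] TCP goal [0.647 0.054 0.092] t 8.78 joints [0.32, 0.54, 1.93, -0.95, 0.94, 0.68]
```

View pics/s2.png

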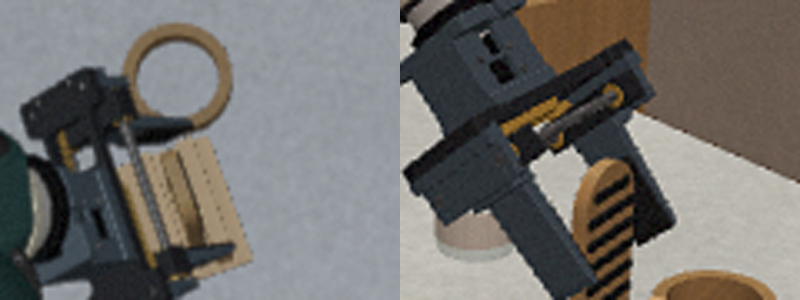

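The fingers straddle the standing sole, near one at (560,250) and far one at (650,220). Closing now.

Request:
{"method": "carry_out", "body": {"steps": [{"slide": [0,0,0],"rot": [0,0,0],"jaw": 255},{"slide": [0,0,0],"rot": [0,0,0],"jaw": 255},{"slide": [0,0,0],"rot": [0,0,0],"jaw": 255},{"slide": [0,0,0],"rot": [0,0,0],"jaw": 255},{"slide": [0,0,0],"rot": [0,0,0],"jaw": 255}]}}

```text
time: 9.3
position: [0.6467, 0.0539, 0.092]
ee_rot: [-1.569, -0.713, -1.243]
wrist_force: [0.2, 0.4, -0.6]
finger_gap: 0.0606
```

Request:
{"method": "carry_out", "body": {"steps": [{"slide": [0,0,0],"rot": [0,0,0],"jaw": 255},{"slide": [0,0,0],"rot": [0,0,0],"jaw": 255},{"slide": [0,0,0],"rot": [0,0,0],"jaw": 255}]}}

```text
time: 9.55
position: [0.6467, 0.054, 0.0919]
ee_rot: [-1.569, -0.713, -1.243]
wrist_force: [-0.4, 0.5, -0.5]
finger_gap: 0.0597
```

Run:
```python
from h import *
grasp("g2.npz",H+.083*Z-.007*N,Z,N); gsole("g2.npz",H+(.083+.12)*Z-.007*N,Z,N)
```

```text
sole in tool [-0.0202 -0.0056  0.    ] [[0.65, 0.0, 0.76], [-0.76, 0.0, 0.65], [0.0, -1.0, 0.0]]
slide [0.0785, -0.0908, 0.0] rot [0.0, -0.0, -0.0] TCP [0.647 0.054 0.212] F [-0.4  0.5 -0.5] gap 0.0597 t 9.55 j [0.32, 0.54, 1.93, -0.95, 0.94, 0.68]
```

Request:
{"method": "carry_out", "body": {"steps": [{"slide": [0.02,-0.023,0],"rot": [0,0,0],"jaw": 255},{"slide": [0.04,-0.046,0],"rot": [0,0,0],"jaw": 255},{"slide": [0.06,-0.069,0],"rot": [0,0,0],"jaw": 255},{"slide": [0.0785,-0.0908,0],"rot": [0,0,0],"jaw": 255},{"slide": [0.0785,-0.0908,0],"rot": [0,0,0],"jaw": 255}]}}

```text
time: 9.97
position: [0.6487, 0.0546, 0.2177]
ee_rot: [-1.56, -0.713, -1.249]
wrist_force: [1.5, 0.6, -0.4]
finger_gap: 0.0601
```

Run:
```python
from h import *
jx=d(JY); gsole("g2.npz",J-.009*jx+(.05+.10)*Z,-jx,-Z)
```

```text
slide [0.0958, 0.1949, -0.2224] rot [0.004, 0.213, 1.565] TCP [ 0.504 -0.206  0.131] F [ 1.5  0.6 -0.4] gap 0.0601 t 9.97 j [0.32, 0.35, 1.91, -0.85, 1.06, 0.49]
```

Request:
{"method": "carry_out", "body": {"steps": [{"slide": [0.06,0.1,-0.22],"rot": [0.004,0.213,1.565],"jaw": 255},{"slide": [0.06,0.1,-0.22],"rot": [0.004,0.213,1.565],"jaw": 255},{"slide": [0.06,0.1,-0.22],"rot": [0.004,0.213,1.565],"jaw": 255},{"slide": [0.06,0.1,-0.22],"rot": [0.004,0.213,1.565],"jaw": 255},{"slide": [0.06,0.1,-0.22],"rot": [0.004,0.213,1.565],"jaw": 255}]}}

```text
time: 10.38
position: [0.5117, -0.0851, 0.1863]
ee_rot: [-1.537, -0.133, -1.315]
wrist_force: [0.0, -0.7, -1.7]
finger_gap: 0.0598
```

Run:
```python
from h import *
jx=d(JY); gsole("g2.npz",J-.009*jx+(.05+.10)*Z,-jx,-Z); sole("g2.npz")
```

```text
slide [0.107, 0.0686, -0.0408] rot [0.01, 0.132, 0.988] TCP [ 0.504 -0.206  0.131] F [ 0.  -0.7 -1.7] gap 0.0598 t 10.38 j [-0.15, 0.1, 2.16, -0.15, 0.81, -0.31]
sole o [ 0.5063 -0.0651  0.1891] u [ 0.115 -0.536  0.836] n [ 0.236 -0.803 -0.547]
```

Request:
{"method": "carry_out", "body": {"steps": [{"slide": [0.107,0.068,-0.041],"rot": [0.01,0.132,0.988],"jaw": 255},{"slide": [0.107,0.068,-0.041],"rot": [0.01,0.132,0.988],"jaw": 255},{"slide": [0.107,0.068,-0.041],"rot": [0.01,0.132,0.988],"jaw": 255},{"slide": [0.107,0.068,-0.041],"rot": [0.01,0.132,0.988],"jaw": 255},{"slide": [0.107,0.068,-0.041],"rot": [0.01,0.132,0.988],"jaw": 255}]}}

```text
time: 10.8
position: [0.5027, -0.2099, 0.1303]
ee_rot: [-1.544, 0.447, -1.377]
wrist_force: [-0.4, 1.8, -1.1]
finger_gap: 0.0601
```

Run:
```python
from h import *
jx=d(JY); gsole("g2.npz",J-.009*jx+(.05+.10)*Z,-jx,-Z); sole("g2.npz")
```

```text
slide [-0.0033, 0.0008, 0.0015] rot [0.005, 0.051, 0.41] TCP [ 0.504 -0.206  0.131] F [-0.4  1.8 -1.1] gap 0.0601 t 10.8 j [-0.6, 0.39, 1.96, 0.37, 1.13, -1.0]
sole o [ 0.4996 -0.1945  0.1441] u [ 0.158 -0.903  0.399] n [ 0.097 -0.388 -0.916]
```

Request:
{"method": "carry_out", "body": {"steps": [{"slide": [-0.003,0.001,0.0015],"rot": [0.005,0.051,0.41],"jaw": 255},{"slide": [-0.003,0.001,0.0015],"rot": [0.005,0.051,0.41],"jaw": 255},{"slide": [-0.003,0.001,0.0015],"rot": [0.005,0.051,0.41],"jaw": 255},{"slide": [-0.003,0.001,0.0015],"rot": [0.005,0.051,0.41],"jaw": 255},{"slide": [-0.003,0.001,0.0015],"rot": [0.005,0.051,0.41],"jaw": 255}]}}

```text
time: 11.22
position: [0.5028, -0.2072, 0.1286]
ee_rot: [-1.579, 0.862, -1.441]
wrist_force: [-0.8, -0.1, -1.0]
finger_gap: 0.0599
```

Run:
```python
from h import *
jx=d(JY); sole("g2.npz")
for k in(.1,.04,.012): gsole("g2.npz",J-.009*jx+(.05+k)*Z,-jx,-Z)
o=[]
for k,b in(("top",(330,200,120,90)),("side",(310,240,160,120))):
    x,y,w,hh=b; im=viewer.get_image(k)["frame"][y:y+hh,x:x+w]; o.append(cv2.resize(im,(400,300),interpolation=cv2.INTER_CUBIC))
cv2.imwrite("pics/j1.png",np.hstack(o))
g=np.load("g2.npz"); p,R=tool(); W=R@g["R"]; oo=p+R@g["t"]
for q in [(-75,30,14),(-75,-30,14),(-75,30,0),(-75,-30,0),(75,0,0)]:
    P=oo+W@(np.array(q)/1000); print(q,np.round((proj(P,"side")-[310,240])*2.5+[400,0]),np.round((proj(P,"top")-[330,200])/.3))
```

```text
sole o [ 0.5017 -0.1984  0.1475] u [ 0.137 -0.991 -0.004] n [-0.004  0.003 -1.   ]
slide [-0.0024, -0.0011, 0.0009] rot [0.001, -0.003, -0.004] TCP [ 0.504 -0.206  0.131] F [-0.8 -0.1 -1. ] gap 0.0599 t 11.22 j [-0.69, 0.57, 1.84, 0.54, 1.46, -1.09]
slide [0.0432, 0.038, 0.0012] rot [0.001, -0.003, -0.004] TCP [ 0.504 -0.206  0.071] F [-0.8 -0.1 -1. ] gap 0.0599 t 11.22 j [-0.69, 0.57, 1.84, 0.54, 1.46, -1.09]
slide [0.0644, 0.0562, 0.0014] rot [0.001, -0.003, -0.004] TCP [ 0.504 -0.206  0.043] F [-0.8 -0.1 -1. ] gap 0.0599 t 11.22 j [-0.69, 0.57, 1.84, 0.54, 1.46, -1.09]
(-75, 30, 14) [[456.  34.]] [[110. 226.]]
(-75, -30, 14) [[516.   1.]] [[ 97. 145.]]
(-75, 30, 0) [[456.  15.]] [[112. 225.]]
(-75, -30, 0) [[517. -17.]] [[ 99. 143.]]
(75, 0, 0) [[683.  92.]] [[309. 154.]]
```

View pics/j1.png

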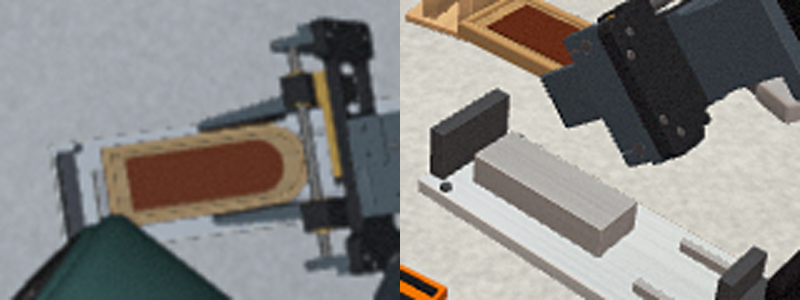

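Recess is up and the straight end at (104,180) faces the stop at (70,190). Lowering onto the bed.

Request:
{"method": "carry_out", "body": {"steps": [{"slide": [0.02,0.018,0.0012],"rot": [0.001,-0.003,-0.004],"jaw": 255},{"slide": [0.04,0.035,0.0012],"rot": [0.001,-0.003,-0.004],"jaw": 255},{"slide": [0.055,0.048,0.0012],"rot": [0.001,-0.003,-0.004],"jaw": 255},{"slide": [0.064,0.056,0.0012],"rot": [0.001,-0.003,-0.004],"jaw": 255},{"slide": [0.064,0.056,0.0012],"rot": [0.001,-0.003,-0.004],"jaw": 255}]}}

```text
time: 11.73
position: [0.5035, -0.205, 0.0436]
ee_rot: [-1.574, 0.852, -1.433]
wrist_force: [-0.7, 0.1, -1.3]
finger_gap: 0.0596
```

Run:
```python
from h import *
jx=d(JY); sole("g2.npz")
for k in(.012,.003,0): gsole("g2.npz",J-.009*jx+(.05+k)*Z,-jx,-Z)
```

```text
sole o [ 0.5022 -0.1961  0.0624] u [ 0.141 -0.99   0.005] n [ 0.001 -0.005 -1.   ]
slide [0.0012, -0.0007, -0.0] rot [0.002, 0.002, 0.005] TCP [ 0.504 -0.206  0.043] F [-0.7  0.1 -1.3] gap 0.0596 t 11.73 j [-0.69, 0.7, 1.83, 0.55, 1.35, -1.16]
slide [0.008, 0.0052, 0.0] rot [0.002, 0.002, 0.005] TCP [ 0.504 -0.206  0.034] F [-0.7  0.1 -1.3] gap 0.0596 t 11.73 j [-0.69, 0.7, 1.83, 0.55, 1.35, -1.16]
slide [0.0103, 0.0072, 0.0] rot [0.002, 0.002, 0.005] TCP [ 0.504 -0.206  0.031] F [-0.7  0.1 -1.3] gap 0.0596 t 11.73 j [-0.69, 0.7, 1.83, 0.55, 1.35, -1.16]
```

Request:
{"method": "carry_out", "body": {"steps": [{"slide": [0.004,0.0025,0],"rot": [0.002,0.002,0.005],"jaw": 255},{"slide": [0.008,0.0052,0],"rot": [0.002,0.002,0.005],"jaw": 255},{"slide": [0.0095,0.0065,0],"rot": [0.002,0.002,0.005],"jaw": 255},{"slide": [0.0095,0.0065,0],"rot": [0.002,0.002,0.005],"jaw": 255}]}}

```text
time: 12.07
position: [0.5038, -0.2066, 0.0323]
ee_rot: [-1.574, 0.857, -1.436]
wrist_force: [-0.4, -0.1, -0.5]
finger_gap: 0.0601
```

Request:
{"method": "carry_out", "body": {"steps": [{"slide": [0.001,0.001,0],"rot": [0,0,0],"jaw": 255},{"slide": [0.001,0.001,0],"rot": [0,0,0],"jaw": 255}]}}

```text
time: 12.23
position: [0.5039, -0.2066, 0.0312]
ee_rot: [-1.573, 0.856, -1.435]
wrist_force: [0.6, -0.0, -1.1]
finger_gap: 0.0596
```

Run:
```python
from h import *
jx=d(JY); sole("g2.npz"); gsole("g2.npz",J-.009*jx+(.05)*Z,-jx,-Z)
```

```text
sole o [ 0.5027 -0.1977  0.0501] u [ 0.139 -0.99   0.002] n [ 0.001 -0.001 -1.   ]
slide [-0.0001, 0.0003, -0.0002] rot [-0.001, 0.0, 0.002] TCP [ 0.504 -0.206  0.031] F [ 0.6 -0.  -1.1] gap 0.0596 t 12.23 j [-0.69, 0.73, 1.82, 0.55, 1.34, -1.17]
```

Request:
{"method": "carry_out", "body": {"steps": [{"slide": [0.001,0.001,0],"rot": [0,0,0],"jaw": 255},{"slide": [0.0015,0.0013,0],"rot": [0,0,0],"jaw": 255},{"slide": [0.0015,0.0013,0],"rot": [0,0,0],"jaw": 255}]}}

```text
time: 12.48
position: [0.504, -0.2066, 0.0307]
ee_rot: [-1.573, 0.858, -1.434]
wrist_force: [-4.7, -0.1, 16.0]
finger_gap: 0.06
```

Request:
{"method": "carry_out", "body": {"steps": [{"slide": [0.001,0.001,0],"rot": [0,0,0],"jaw": 255},{"slide": [0.001,0.001,0],"rot": [0,0,0],"jaw": 255}]}}

```text
time: 12.65
position: [0.504, -0.2066, 0.0307]
ee_rot: [-1.572, 0.86, -1.433]
wrist_force: [-4.7, -0.9, 15.3]
finger_gap: 0.0594
```

Contact with the bed, 16 N. Releasing and backing off.

Request:
{"method": "carry_out", "body": {"steps": [{"slide": [0,0,0],"rot": [0,0,0],"jaw": 220},{"slide": [0,0,0],"rot": [0,0,0],"jaw": 0},{"slide": [0,0,0],"rot": [0,0,0],"jaw": 0},{"slide": [0,0,0],"rot": [0,0,0],"jaw": 0},{"slide": [0,0,0],"rot": [0,0,0],"jaw": 0}]}}

```text
time: 13.07
position: [0.504, -0.2065, 0.0307]
ee_rot: [-1.572, 0.86, -1.433]
wrist_force: [0.1, 0.1, -0.4]
finger_gap: 0.0838
```

Request:
{"method": "carry_out", "body": {"steps": [{"slide": [0,0,0],"rot": [0,0,0],"jaw": 0},{"slide": [0,-0.03,0],"rot": [0,0,0],"jaw": 0},{"slide": [0,-0.07,0],"rot": [0,0,0],"jaw": 0},{"slide": [0,-0.11,0],"rot": [0,0,0],"jaw": 0},{"slide": [0,-0.15,0],"rot": [0,0,0],"jaw": 0}]}}

```text
time: 13.48
position: [0.5197, -0.3202, 0.1297]
ee_rot: [-1.573, 0.86, -1.433]
wrist_force: [0.6, -0.8, 0.4]
finger_gap: 0.0911
```

Run:
```python
from h import *
jx=d(JY); print(tool()[0])
# push pose: tool down, jaw along jig y, closed; behind the tab (back face jig x=-178), hold at tab height 60 -> TCP z ~.045
T=J-.215*jx
for z in(.2,.05): goal(T+(z+.0188)*Z,-Z,d(JY+90))
for z in(.2,.05): goal(T+(z+.0188)*Z,-Z,jx)
o=[]
for k,b in(("top",(330,200,140,105)),("side",(310,240,200,150))):
    x,y,w,hh=b; im=viewer.get_image(k)["frame"][y:y+hh,x:x+w]; o.append(cv2.resize(im,(400,300),interpolation=cv2.INTER_CUBIC))
cv2.imwrite("pics/j2.png",np.hstack(o))
```

```text
[ 0.519705   -0.32021164  0.12970567]
slide [0.0002, -0.1081, -0.0001] rot [0.001, -0.001, -0.86] TCP goal [ 0.531 -0.402  0.2  ] t 13.48 joints [-0.79, 0.68, 1.65, 0.47, 1.57, -1.12]
slide [0.114, -0.0103, 0.0002] rot [0.001, -0.001, -0.86] TCP goal [ 0.531 -0.402  0.05 ] t 13.48 joints [-0.79, 0.68, 1.65, 0.47, 1.57, -1.12]
slide [0.0002, -0.1081, -0.0001] rot [0.673, 1.463, -0.671] TCP goal [ 0.531 -0.402  0.2  ] t 13.48 joints [-0.79, 0.68, 1.65, 0.47, 1.57, -1.12]
slide [0.114, -0.0103, 0.0002] rot [0.673, 1.463, -0.671] TCP goal [ 0.531 -0.402  0.05 ] t 13.48 joints [-0.79, 0.68, 1.65, 0.47, 1.57, -1.12]
```

View pics/j2.png

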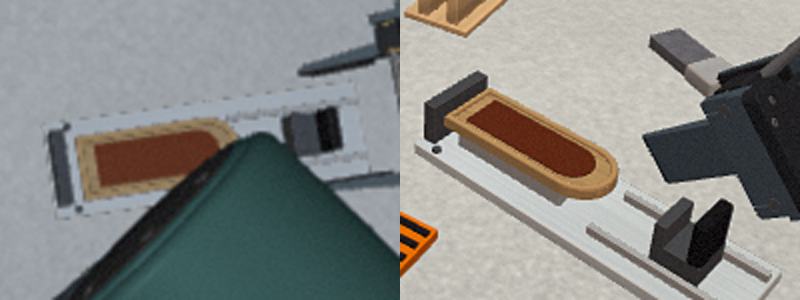

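The sole lies flat on the bed, recess up, with a small gap to the stop (side crop (450,105)). The slide is still open. Next I'll shut the jaws and go behind the tab.

Request:
{"method": "carry_out", "body": {"steps": [{"slide": [0,-0.108,0],"rot": [0,0,-0.86],"jaw": 255},{"slide": [0,-0.108,0],"rot": [0,0,-0.86],"jaw": 255},{"slide": [0,-0.108,0],"rot": [0,0,-0.86],"jaw": 255},{"slide": [0,-0.108,0],"rot": [0,0,-0.86],"jaw": 255},{"slide": [0,-0.108,0],"rot": [0,0,-0.86],"jaw": 255}]}}

```text
time: 14.0
position: [0.5336, -0.4065, 0.2049]
ee_rot: [-1.565, 0.227, -1.433]
wrist_force: [0.6, 0.5, -1.5]
finger_gap: 0.0609
```

Request:
{"method": "carry_out", "body": {"steps": [{"slide": [0,0,0],"rot": [0,0,-0.23],"jaw": 255},{"slide": [0,0,0],"rot": [0,0,-0.23],"jaw": 255},{"slide": [0,0,0],"rot": [0,0,-0.23],"jaw": 255},{"slide": [0,0,0],"rot": [0,0,-0.23],"jaw": 255}]}}

```text
time: 14.33
position: [0.5334, -0.4048, 0.2047]
ee_rot: [-1.566, -0.001, -1.433]
wrist_force: [0.5, -1.1, 0.2]
finger_gap: 0.0339
```

Run:
```python
from h import *
jx=d(JY); print(tool()[0],monitor.get_state()["finger_gap"])
T=J-.215*jx
for z in(.2,.05): goal(T+(z+.0188)*Z,-Z,d(JY+90))
```

```text
[ 0.53341238 -0.4048194   0.20466481] 0.033931294561911185
slide [-0.0036, 0.0047, -0.0018] rot [-0.005, -0.002, 0.001] TCP goal [ 0.531 -0.402  0.2  ] t 14.33 joints [-0.69, 0.34, 1.81, 0.0, 0.99, -0.82]
slide [-0.0038, 0.1546, -0.0026] rot [-0.005, -0.002, 0.001] TCP goal [ 0.531 -0.402  0.05 ] t 14.33 joints [-0.69, 0.34, 1.81, 0.0, 0.99, -0.82]
```

Request:
{"method": "carry_out", "body": {"steps": [{"slide": [0,0.04,-0.0026],"rot": [-0.005,-0.002,0],"jaw": 255},{"slide": [0,0.08,-0.0026],"rot": [-0.005,-0.002,0],"jaw": 255},{"slide": [0,0.12,-0.0026],"rot": [-0.005,-0.002,0],"jaw": 255},{"slide": [0,0.156,-0.0026],"rot": [-0.005,-0.002,0],"jaw": 255},{"slide": [0,0.156,-0.0026],"rot": [-0.005,-0.002,0],"jaw": 255}]}}

```text
time: 14.75
position: [0.5279, -0.4027, 0.041]
ee_rot: [-1.578, 0.009, -1.432]
wrist_force: [-0.3, 1.4, -1.2]
finger_gap: 0.0017
```

Run:
```python
from h import *
jx=d(JY); print(tool()[0],monitor.get_state()["finger_gap"])
for x in(-.2,-.178-.016+.04): goal(J+x*jx+(.048+.0188)*Z,-Z,d(JY+90))
```

```text
[ 0.52785668 -0.40270821  0.04097002] 0.0017122449263672675
slide [-0.0158, -0.0069, 0.0033] rot [0.007, -0.001, -0.009] TCP goal [ 0.529 -0.387  0.048] t 14.75 joints [-0.69, 0.56, 1.85, 0.0, 0.75, -0.83]
slide [-0.0618, -0.0065, 0.0033] rot [0.007, -0.001, -0.009] TCP goal [ 0.523 -0.341  0.048] t 14.75 joints [-0.69, 0.56, 1.85, 0.0, 0.75, -0.83]
```

Request:
{"method": "carry_out", "body": {"steps": [{"slide": [-0.012,-0.007,0.0033],"rot": [0.007,0,-0.009],"jaw": 255},{"slide": [-0.024,-0.007,0.0033],"rot": [0.007,0,-0.009],"jaw": 255},{"slide": [-0.036,-0.007,0.0033],"rot": [0.007,0,-0.009],"jaw": 255},{"slide": [-0.049,-0.007,0.0033],"rot": [0.007,0,-0.009],"jaw": 255},{"slide": [-0.062,-0.007,0.0033],"rot": [0.007,0,-0.009],"jaw": 255}]}}

```text
time: 15.17
position: [0.5234, -0.3401, 0.0504]
ee_rot: [-1.569, -0.002, -1.432]
wrist_force: [1.2, -2.7, 2.1]
finger_gap: 0.0004
```

Run:
```python
from h import *
jx=d(JY); p,_=tool(); print(p,"jig x,y",(p-J)@jx,(p-J)@d(JY+90),monitor.get_state()["wrist_force"])
for x in(-.154,-.178-.016+.063): goal(J+x*jx+(.048+.0188)*Z,-Z,d(JY+90))
o=[]
for k,b in(("top",(330,200,140,105)),("side",(310,240,200,150))):
    x,y,w,hh=b; im=viewer.get_image(k)["frame"][y:y+hh,x:x+w]; o.append(cv2.resize(im,(400,300),interpolation=cv2.INTER_CUBIC))
cv2.imwrite("pics/j3.png",np.hstack(o))
```

```text
[ 0.52341299 -0.34013932  0.05038757] jig x,y -0.1531559965202302 -0.0009066148092070809 [ 1.24527889 -2.71361095  2.06485335]
slide [0.0008, 0.0024, -0.0009] rot [-0.002, -0.0, 0.002] TCP goal [ 0.523 -0.341  0.048] t 15.17 joints [-0.61, 0.49, 1.94, -0.0, 0.71, -0.75]
slide [-0.0222, 0.0023, -0.0009] rot [-0.002, -0.0, 0.002] TCP goal [ 0.519 -0.318  0.048] t 15.17 joints [-0.61, 0.49, 1.94, -0.0, 0.71, -0.75]
```

View pics/j3.png

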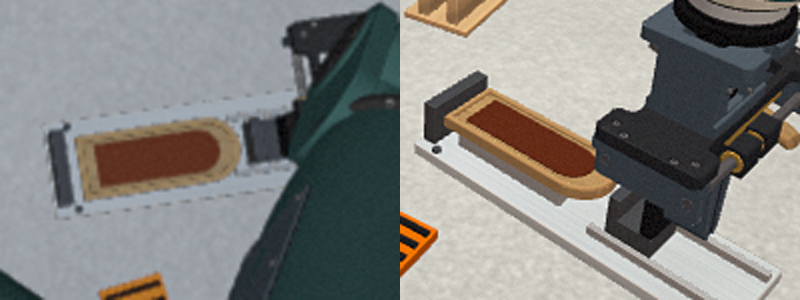

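The slide is moving in (jaw at (258,140)), nearly at the sole's tip (238,150), at about 3 N. I'll keep pushing in small steps and watch the force.

Request:
{"method": "carry_out", "body": {"steps": [{"slide": [-0.004,0.0023,-0.0009],"rot": [0,0,0],"jaw": 255},{"slide": [-0.008,0.0023,-0.0009],"rot": [0,0,0],"jaw": 255},{"slide": [-0.012,0.0023,-0.0009],"rot": [0,0,0],"jaw": 255}]}}

```text
time: 15.52
position: [0.5204, -0.3272, 0.0476]
ee_rot: [-1.57, -0.001, -1.431]
wrist_force: [0.4, -3.1, 2.0]
finger_gap: 0.0006
```

Request:
{"method": "carry_out", "body": {"steps": [{"slide": [-0.003,0,0],"rot": [0,0,0],"jaw": 255},{"slide": [-0.006,0,0],"rot": [0,0,0],"jaw": 255}]}}

```text
time: 15.68
position: [0.5196, -0.3212, 0.0475]
ee_rot: [-1.57, -0.001, -1.431]
wrist_force: [0.7, -3.6, 2.2]
finger_gap: 0.0008
```

Request:
{"method": "carry_out", "body": {"steps": [{"slide": [-0.001,0,0],"rot": [0,0,0],"jaw": 255},{"slide": [-0.002,0,0],"rot": [0,0,0],"jaw": 255}]}}

```text
time: 15.85
position: [0.5194, -0.3199, 0.0476]
ee_rot: [-1.569, -0.003, -1.43]
wrist_force: [-0.9, -16.8, -3.2]
finger_gap: 0.0002
```

Request:
{"method": "carry_out", "body": {"steps": [{"slide": [-0.001,0,0],"rot": [0,0,0],"jaw": 255},{"slide": [-0.001,0,0],"rot": [0,0,0],"jaw": 255}]}}

```text
time: 16.02
position: [0.5195, -0.32, 0.0476]
ee_rot: [-1.569, -0.005, -1.43]
wrist_force: [-0.9, -11.3, -4.0]
finger_gap: 0.0003
```

Request:
{"method": "carry_out", "body": {"steps": [{"slide": [0.005,0,0],"rot": [0,0,0],"jaw": 255},{"slide": [0.03,0,0],"rot": [0,0,0],"jaw": 255},{"slide": [0.03,-0.03,0],"rot": [0,0,0],"jaw": 255},{"slide": [0.04,-0.07,0],"rot": [0,0,0],"jaw": 255},{"slide": [0.08,-0.11,0],"rot": [0,0,0],"jaw": 255}]}}

```text
time: 16.43
position: [0.5282, -0.3864, 0.1486]
ee_rot: [-1.571, -0.002, -1.429]
wrist_force: [2.0, -1.0, 0.3]
finger_gap: 0.0005
```

Request:
{"method": "carry_out", "body": {"steps": [{"slide": [0.12,-0.05,0],"rot": [0,0,0],"jaw": 255},{"slide": [0.12,-0.05,0],"rot": [0,0,0],"jaw": 255},{"slide": [0.12,-0.05,0],"rot": [0,0,0],"jaw": 255},{"slide": [0.12,-0.05,0],"rot": [0,0,0],"jaw": 255}]}}

```text
time: 16.77
position: [0.5462, -0.5112, 0.2024]
ee_rot: [-1.568, -0.007, -1.431]
wrist_force: [0.7, -0.3, 0.4]
finger_gap: 0.0006
```

Run:
```python
from h import *
o=[]; P={"top":(335,215,100,75),"side":(310,250,170,127)}
for k,(x,y,w,hh) in P.items():
    im=viewer.get_image(k)["frame"]; cv2.imwrite(f"pics/full_{k}.png",im); o.append(cv2.resize(im[y:y+hh,x:x+w],(400,300) if k=="side" else (400,300),interpolation=cv2.INTER_CUBIC))
cv2.imwrite("pics/f.png",np.hstack(o)); print(tool()[0])
jx,jy=d(JY),d(JY+90)
for q in((.075,-.03,.05),(.075,.03,.05),(-.075,0,.05)):
    w=J+q[0]*jx+q[1]*jy+q[2]*Z; print(q,np.round((proj(w)-[335,215])*4),np.round((proj(w,"side")-[310,250])*400/170)+[400,0])
```

```text
[ 0.54491739 -0.50637678  0.19895956]
(0.075, -0.03, 0.05) [[ 69. 129.]] [[495.  68.]]
(0.075, 0.03, 0.05) [[ 83. 220.]] [[441. 102.]]
(-0.075, 0, 0.05) [[302. 142.]] [[636. 180.]]
```

View pics/f.png

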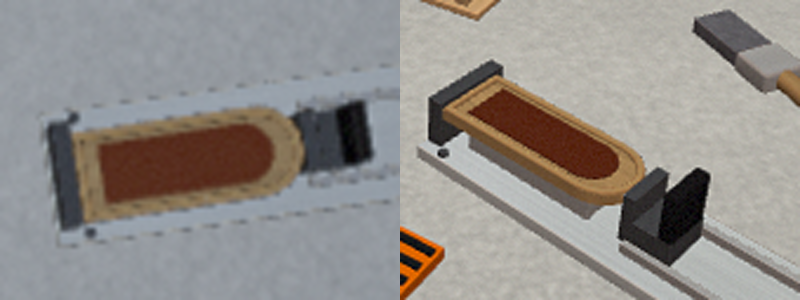

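The final view shows the straight end at (75–85, 137–222) flush with the stop. The tip at (302,143) touches the slide, within a pixel of the predicted clamped pose, and the arm is clear.

```bash
python3 -c "
from station import job
print(job.close_job())"
```

```text
the job is handed in; nothing more can be done
None
```

I turned the sole over by standing it in the slotted holder and regripping it from the other side. I then laid it recess-up on the bed, straight end towards the stop, and pushed the slide in until it clamped the sole. I handed the job in at about 17 s of the 72 s allowed.

- **Clamping:** The slide moved in at about 3 N. Resistance then rose to about 17 N, and 1 mm more push gave no further travel.
- **Final picture:** The sole lies flat, its straight end flush against the stop and its tip on the slide's face. The tip came within one enlarged-crop pixel of its predicted clamped position. One straight-end corner was about 10 crop pixels off, roughly 6 mm, mostly sideways; I took this as reading error, since the end sits flush and no later check contradicted it.
- **Robot and surroundings:** The arm had backed off, about 0.2 m above the table and well clear of the jig. I measured no shift of the jar, brush or tape roll. I saw no contact with them, and the arm's paths stayed clear, but the jar and tape were outside the final crop.

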